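# Hook the dropped drain ring out from behind the tray guard

## Robot

A 6-joint arm with a two-finger parallel gripper is mounted at the origin on the work surface. World frame = base frame: x ahead of the robot, y to its left, z up, the work surface at z = 0. Lengths are in m, angles in rad, forces in N, time in s.
With the tool pointing down it reaches from about 0.225 to 0.875 m from the base axis. Payload 3.4 kg.
Tool frame: the origin (TCP) lies between the finger pads; the fingertips stand 11 mm ahead of it and the grasp point (between the pads) lies 8 mm behind it; z points along the fingers, y is the line along which they close (so a half turn about z gives the same grasp; the last joint's range is limited). The gripper opens to 85 mm and grips with 20 to 120 N. Pads are 22 mm wide; open, the fingers measure 114 mm over their backs; the gripper's body (76 mm by 85 mm) begins 54 mm behind the grasp point. The pads swing forward as they close: fully open they stand 13 mm farther back than shut.
Start: joints at [1.141, 0.276, 1.505, -0, 1.361, -0.121], TCP at [0.175, 0.548, 0.242] pointing down, gripper open.
Joint ranges: [-2.89, 2.89], [-0.75, 2.08], [0.22, 2.7], [-1.18, 4.32], [0.11, 2.71], [-2.7, 2.7]. Speed limits (rad/s): [2.57, 2.57, 3.14, 3.14, 3.14, 3.14].

## Interface

Orientations are given as a unit quaternion [w, x, y, z].
In Python, from rig import sensors, eyes, manip gives the robot as it stands.
- The arm moves only by the tool drive_tool, never from a script. Its argument "deltas" is a list of rows, each an object with "linear": the shift along the world's x, y, z in mm, a list of three; "twist": the turn about the world's z in degrees; "claw": the opening, from 0 (shut) to 1 (fully open). In form: [{"linear": [tx, ty, tz], "twist": twist, "claw": claw}, ...]. A call has 1 to 12 rows; each row is the pose to reach, as a shift and turn from the pose commanded when the call began; what a row does not reach only later rows make up. A row lasts 1/12 s, in which the tool goes at most 41.7 mm and 7.16 degrees, less where a joint would pass 70% of its speed; a pose out of reach is approached as far as the arm can. A call with a gripper value outside its range is refused whole. The fingers move at their own pace and stop on an object; "squeeze" is the grip in N (left out, the last holds). Time passes only in rows, so rows that repeat a pose let the fingers close. It gives the time, the measured TCP pose, the force, the opening and the grip force at its end, in the units of the state.
- sensors.get_state(): the state, without advancing time (a new reading comes with each control period).
- eyes.get_image(name): name is "scene" or "top" or "wrist"; returns the picture (400x640x3 uint8, red, green, blue); there is no depth.
- eyes.camera_model(name): a dict with "intrinsics" (3x3 intrinsics, pixels), "R" (3x3) and "t" (3): a world point X has camera coordinates R X + t. Camera axes: x right, y down, z forward; pixel columns grow to the right and rows downward; lengths in m; the calibration is good to about 2 mm. A picture is of the moment at which its call begins: read the wrist's pose just before it. camera_model takes no time and is no camera call; for the wrist camera it gives the pose at the moment of the call.
- manip.sign_off(): hands the job in; it is judged then, once.
The state is a dict: "clock": time; "qpos": joint angles; "qd": joint speeds; "effort": joint torques, N m; "position": TCP position; "ee_rot": TCP orientation; "contact_force": force on the tool from outside, world axes, zero at the start; "moment": the same for the moment, N m; "width": finger opening in m; "gripper_force": force on a finger pad.
Only numpy, scipy, OpenCV 4.12 (cv2) and the standard library are available. Lean on these libraries where they do the work, as an engineer would, in place of code of your own. Each camera call takes 0.05 s, during which the arm holds its last target. There are 200 camera calls.

## Task

The steel drain ring has dropped under the fixed wire guard of the drip tray, where fingers cannot go. With the hooked rod, catch the ring by its hole and draw it along the tray, out from under the guard, until you feel it come up snug against the stop bar inside the tray's front lip; keep a light, steady pull of about 8 N on it there for a second, never forcing it or bearing hard on the tray (15 N is too much). Then leave the ring there and put the rod down standing on the bare shelf, clear of the tray; do not touch the ring with the gripper, and leave the mug, jug, soap case and brush alone.

Things in the scene. Friction and masses are not known exactly. Their poses are not given: they have to be found in the camera images.
- tray: Fixed white enamelled drip tray, a channel along its x axis. Origin: on the shelf, mid-width. Inside 110 mm wide; side walls 4 mm thick, 18 high; floor 3 mm thick, from x = -70 (front lip) to x = 170 mm (closed back panel, 85 high). Guard over x = 27 to 173 mm; open above between lip and guard. The ring starts under the guard and is drawn towards -x.
- guard: Fixed guard of steel wires over the back part of the tray; its origin and axes are those of tray. Roof wires 19 mm apart, underside 85 mm above the shelf; wired sides; the front (x = 27 mm) is fully open below 85 mm.
- lip: The tray's front lip: fixed strip across the channel, 5 mm thick, top 16 mm above the shelf; origin: its inner face, mid-width, shelf level; axes as the tray's. It carries a stop bar across the whole channel, 6 mm thick, top 13 mm up, clamped so that its guard-side face is 6 to 26 mm inside the lip: the setting differs each time and is not in this pose. Rigid: 1 to 2 mm too far is over 15 N.
- ring: Loose plain steel drain ring, flat on the tray floor: outer diameter 56, hole 36, height 12 mm, about 0.12 kg (varies, as does friction). Origin: centre of its underside.
- rod: Loose hooked rod, 0.16 kg, standing on handle and tip. Wooden handle 80 mm long (x), 24 wide (y), 32 high, to be gripped across its width at its middle; origin: centre of its underside. An 8 mm steel rod runs on along +x, its axis 36 mm above the underside, and turns straight down at x = 270 mm: the hook, 8 mm thick, reaching down to the level of the handle's underside.
- hook (a point): The low end of the hook's tip on the rod, at (270, 0, 0) mm in the rod's frame, axes as the rod's.
- mug: White ceramic mug, 80 mm across, 92 high. Bystander. Origin: centre of its underside.
- jug: Green plastic jug, 124 mm across, 190 high, with a handle. Bystander. Origin: centre of its underside.
- soap_case: Closed steel soap case, 68 x 103 x 34 mm. Bystander. Origin: centre of its underside.
- brush: Bamboo scrubbing brush, 200 x 28 x 32 mm. Bystander. Origin: under its middle.
There are look-alikes about, which are no part of the job. Several things look just like the ring: the one meant starts farthest from the robot's base.

How it is judged:
By the outcome, as a careful person would: the job done as asked, in the order asked, and still so for the second after the job is handed in, with the robot touching nothing.
It also fails if it takes over 62 s, if anything falls off the work surface, if the arm or the gripper's body presses on something with over 40 N, if the wrist force passes 120 N, or if a joint passes its speed limit or range.

## Working session

There is one attempt and no reset: what is moved stays moved. The work goes in short steps, Python scripts to look and compute and a tool call to move; the robot and the scene stay as the last step left them, time stands still between calls to the robot, and variables do not carry over. Pictures are saved under pics/ and viewed, at most 10 in all, crops included, and the job is handed in when it is done.

Besides the shell and the picture viewer there is one more tool, called after "Emit:" by a JSON object that holds its "name" and its "arguments", one argument or row to a line. drive_tool: Moves the arm, as the interface text tells. Its arguments: {"type":"object","properties":{"deltas":{"type":"array","items":{"type":"object","properties":{"linear":{"type":"array","items":{"type":"number"}},"twist":{"type":"number"},"claw":{"type":"number"}}}},"squeeze":{"type":"number"}},"required":["deltas"]}

```bash
mkdir -p pics
python3 - <<'E'
from rig import sensors, eyes
import cv2,numpy as np
for n in ("scene","top"):
    im=eyes.get_image(n); cv2.imwrite(f"pics/{n}0.png",im[...,::-1])
    m=eyes.camera_model(n); print(n,{k:np.round(v,4).tolist() for k,v in m.items()})
s=sensors.get_state(); print(s)
E
```

```text
scene {'intrinsics': [[391.4086, 0.0, 323.8305], [0.0, 391.4086, 192.885], [0.0, 0.0, 1.0]], 'R': [[0.6615, 0.7498, 0.0137], [0.6265, -0.5425, -0.5596], [-0.4122, 0.3788, -0.8286]], 't': [-0.3942, -0.2814, 1.2817]}
top {'intrinsics': [[505.8961, 0.0, 327.3092], [0.0, 505.8961, 195.2534], [0.0, 0.0, 1.0]], 'R': [[0.0283, -0.9996, -0.0042], [-0.9776, -0.0268, -0.2089], [0.2087, 0.01, -0.9779]], 't': [0.0368, 0.518, 1.3022]}
{'clock': 0.1, 'qpos': array([ 1.14099182e+00,  2.76562251e-01,  1.50603619e+00, -2.33534178e-06,
        1.36074733e+00, -1.21003071e-01]), 'qd': array([-1.67851496e-03, -1.32645379e-03, -2.39378214e-03, -1.30016808e-05,
       -8.39046764e-04, -9.73216988e-04]), 'effort': array([ 5.54532689e-04, -4.17705989e+01, -2.46403867e+01, -2.12742539e-04,
        5.77515224e-03,  1.01777488e-05]), 'position': array([0.17455814, 0.54735916, 0.24149702]), 'ee_rot': array([-2.37267943e-04,  1.53787675e-01,  9.88103528e-01, -8.43833838e-04]), 'contact_force': array([ 0.09752186, -0.40463916, -0.22684506]), 'moment': array([-0.01382506, -0.01834558,  0.03048493]), 'gripper_force': 0.0, 'width': 0.08507514254320983}
```

View pics/scene0.png

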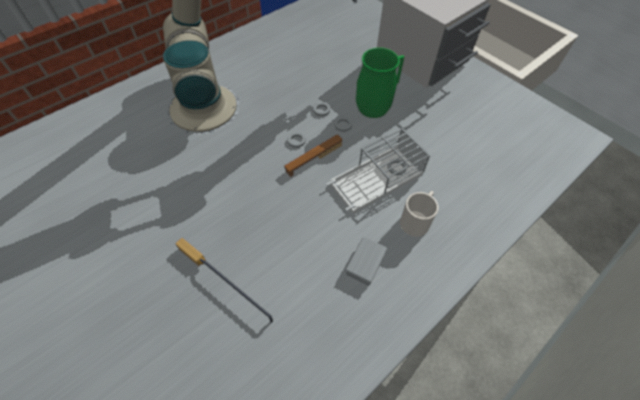

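View pics/top0.png

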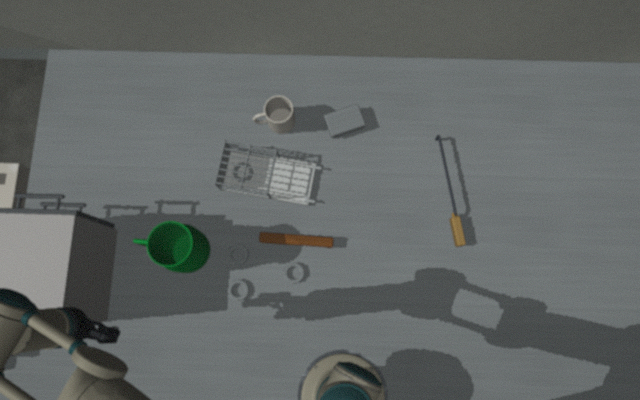

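The scene picture shows the tray at about (380,175), with a ring under the guard. In the top picture the ring is at (243,173), the lip is on the right at about (318,182), the rod handle is at (458,231) and the hook at (438,137). I'll enlarge the tray and rod areas.

```bash
cat > h.py <<'E'
import numpy as np
from rig import eyes
def ray(n,u,v,z,m=None):
    m=m or eyes.camera_model(n); R,t,K=map(np.array,(m["R"],m["t"],m["intrinsics"]))
    c=-R.T@t; d=R.T@np.linalg.solve(K,[u,v,1]); return c+d*(z-c[2])/d[2]
def proj(n,X,m=None):
    m=m or eyes.camera_model(n); p=np.array(m["intrinsics"])@(np.array(m["R"])@np.array(X)+m["t"]); return p[:2]/p[2]
E
python3 - <<'E'
import cv2,numpy as np
a=cv2.imread("pics/top0.png")
A=cv2.resize(a[130:220,205:335],None,fx=6,fy=6,interpolation=cv2.INTER_CUBIC)[:540,:780]
cv2.imwrite("pics/c1.png",A)
from h import *
for n,u,v,z in [("handle",458,231,.032),("hook",438,137,.036),("ring",243,173,.015),("lip",318,182,0.016)]: print(n,ray("top",u,v,z))
# handle orange mask
hsv=cv2.cvtColor(a,cv2.COLOR_BGR2HSV); roi=np.zeros(a.shape[:2],np.uint8); roi[205:255,440:475]=1
m=((hsv[...,0]>8)&(hsv[...,0]<25)&(hsv[...,1]>110)&(roi>0)).astype(np.uint8)
r=cv2.minAreaRect(cv2.findNonZero(m)); print(r, m.sum()); print(np.array([ray("top",*p,.02) for p in cv2.boxPoints(r)]))
E
```

```text
handle [ 0.43311947 -0.30214712  0.032     ]
hook [ 0.6951089  -0.25225753  0.036     ]
ring [0.58228506 0.2885754  0.015     ]
lip [0.56193501 0.07845291 0.016     ]
((456.94232177734375, 229.2115478515625), (31.77081298828125, 9.217458724975586), 78.69007110595703) 263
[[ 0.47951899 -0.28265192  0.02      ]
 [ 0.48520737 -0.30739797  0.02      ]
 [ 0.40037703 -0.32196486  0.02      ]
 [ 0.39481915 -0.29752876  0.02      ]]
```

View pics/c1.png

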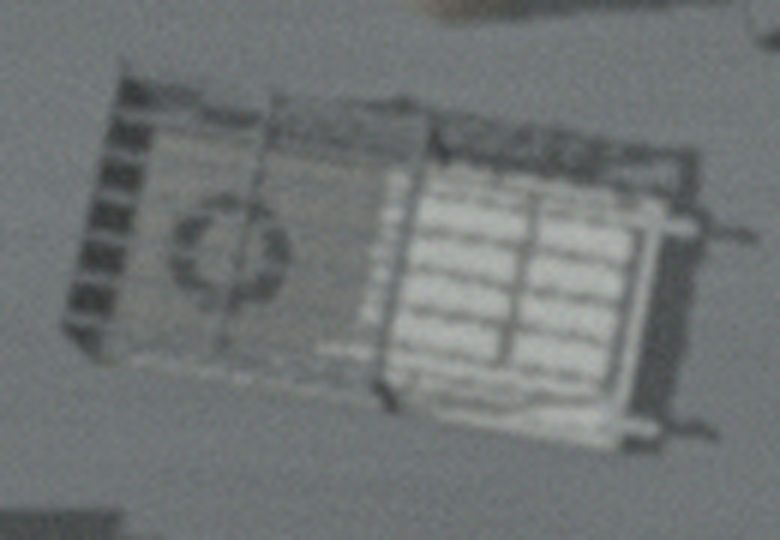

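The crop shows the ring hole centred at (230,253), which is top (243.3,172.2). The guard's front wire runs (432,120)–(385,390), and the lip strip runs (655,230)–(622,410). The dark stop-bar line sits just inside the lip, at (640,235)–(607,390).

Run:
```python
from h import *
from scipy.optimize import least_squares
f=lambda u,v:(205+(u+.5)/6-.5,130+(v+.5)/6-.5)
m=eyes.camera_model("top")
W=lambda u,v,z: ray("top",*f(u,v),z,m)[:2]
L=[W(655,230,.016),W(622,410,.016)];G=[W(432,120,.086),W(385,390,.086)];S=[W(640,235,.013),W(607,390,.013)]
print("lip",L,"guard",G,"bar",S)
for a,b in (L,G,S): d=a-b; print("x axis deg",np.degrees(np.arctan2(d[1],d[0]))+90)
sides=[W(90,355,.018),W(610,445,.018)];d=sides[0]-sides[1];print("side",np.degrees(np.arctan2(d[1],d[0])),sides)
print("ring",W(230,253,.015),"hook", ray("top",438,137,.036))
print("len",np.linalg.norm(ray("top",438,137,.036)[:2]-ray("top",456.94,229.2,.02)[:2]))
```

```text
lip [array([0.60204401, 0.09162029]), array([0.51608193, 0.10388653])] guard [array([0.63110732, 0.18984923]), array([0.50768031, 0.20432984])] bar [array([0.6002524 , 0.09865178]), array([0.52593173, 0.11129156])]
x axis deg 81.87907992398468
x axis deg 83.30857578285593
x axis deg 80.34800706486004
side 81.5900927684165 [array([0.53483412, 0.34999831]), array([0.49915836, 0.10869128])]
ring [0.58587708 0.28903558] hook [ 0.6951089  -0.25225753  0.036     ]
len 0.2602542901059763
```

Emit:
{"name": "drive_tool", "arguments": {
  "deltas": [
    {"linear":[10,-35,0],"twist":-6.5,"claw":1},
    {"linear":[22,-70,0],"twist":-13,"claw":1},
    {"linear":[34,-105,0],"twist":-19.5,"claw":1},
    {"linear":[46,-140,0],"twist":-26,"claw":1},
    {"linear":[58,-175,0],"twist":-32.5,"claw":1},
    {"linear":[70,-210,0],"twist":-39,"claw":1},
    {"linear":[82,-245,0],"twist":-45.5,"claw":1},
    {"linear":[94,-280,0],"twist":-52,"claw":1},
    {"linear":[106,-315,0],"twist":-58.5,"claw":1},
    {"linear":[118,-350,0],"twist":-65,"claw":1},
    {"linear":[130,-385,0],"twist":-71.5,"claw":1},
    {"linear":[142,-420,0],"twist":-78,"claw":1}
  ]
}}

```text
clock: 1.1
position: [0.3165, 0.1261, 0.2422]
ee_rot: [0.0, 0.743, 0.669, 0.0]
contact_force: [1.3, 1.0, 0.4]
width: 0.0854
gripper_force: 0.0
```

Emit:
{"name": "drive_tool", "arguments": {
  "deltas": [
    {"linear":[10,-38,0],"twist":-6.5,"claw":1},
    {"linear":[20,-76,0],"twist":-13,"claw":1},
    {"linear":[30,-114,0],"twist":-19.5,"claw":1},
    {"linear":[40,-152,0],"twist":-26,"claw":1},
    {"linear":[50,-190,0],"twist":-32.5,"claw":1},
    {"linear":[60,-228,0],"twist":-39,"claw":1},
    {"linear":[70,-266,0],"twist":-45.5,"claw":1},
    {"linear":[80,-304,0],"twist":-52,"claw":1},
    {"linear":[90,-342,0],"twist":-58.5,"claw":1},
    {"linear":[105,-380,-20],"twist":-65,"claw":1},
    {"linear":[121,-415,-40],"twist":-71.5,"claw":1},
    {"linear":[121,-426,-60],"twist":-73.5,"claw":1}
  ]
}}

```text
clock: 2.1
position: [0.4406, -0.3036, 0.182]
ee_rot: [0.003, 0.996, 0.091, 0.002]
contact_force: [-0.7, -0.0, 0.4]
width: 0.0854
gripper_force: 0.0
```

Run:
```python
from h import *; import cv2
from rig import sensors
s=sensors.get_state(); m=eyes.camera_model("wrist"); im=eyes.get_image("wrist"); print(s["position"],s["ee_rot"])
cv2.imwrite("pics/w1.png",im[...,::-1]); print(m)
```

```text
[ 0.44056164 -0.30361189  0.181966  ] [0.00257254 0.99584541 0.09100415 0.00188551]
{'intrinsics': array([[291.54517033,   0.        , 319.44835441],
       [  0.        , 291.54517033, 200.67310143],
       [  0.        ,   0.        ,   1.        ]]), 'R': array([[ 0.18088733, -0.98348426,  0.00620354],
       [-0.94961788, -0.17301006,  0.26133008],
       [-0.25594074, -0.05316229, -0.96522956]]), 't': array([-0.38024534,  0.34660804,  0.41743562])}
```

View pics/w1.png

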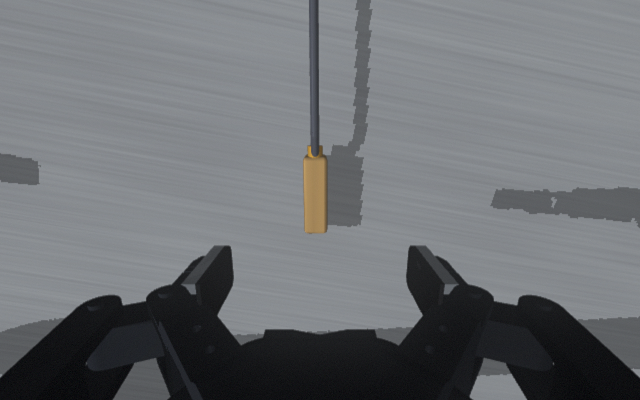

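The wrist view shows the handle from (315,157) to (315.5,232), with the rod running up the picture to (314,0).

Run:
```python
from h import *
m=eyes.camera_model("wrist"); W=lambda u,v,z:ray("wrist",u,v,z,m)[:2]
a,b=W(315,157,.032),W(315.5,232,.032); p,q=W(314,1,.036),W(316,140,.036)
print(a,b,np.linalg.norm(a-b),(a+b)/2,W(304,195,.032)-W(327,195,.032))
for d in (a-b,p-q): print(np.degrees(np.arctan2(d[1],d[0])))
```

```text
[ 0.46838086 -0.2933996 ] [ 0.3936914  -0.30737612] 0.07598591331161737 [ 0.43103613 -0.30038786] [-0.00409668  0.02218753]
10.599086740472766
11.108676253919022
```

Emit:
{"name": "drive_tool", "arguments": {
  "deltas": [
    {"linear":[-9.5,3,-35],"twist":0.5,"claw":1},
    {"linear":[-9.5,3,-75],"twist":0.5,"claw":1},
    {"linear":[-9.5,3,-115],"twist":0.5,"claw":1},
    {"linear":[-9.5,3,-145],"twist":0.5,"claw":1},
    {"linear":[-9.5,3,-165],"twist":0.5,"claw":1},
    {"linear":[-9.5,3,-165],"twist":0.5,"claw":0.5},
    {"linear":[-9.5,3,-165],"twist":0.5,"claw":0},
    {"linear":[-9.5,3,-165],"twist":0.5,"claw":0},
    {"linear":[-9.5,3,-165],"twist":0.5,"claw":0},
    {"linear":[-9.5,3,-165],"twist":0.5,"claw":0},
    {"linear":[-9.5,3,-165],"twist":0.5,"claw":0},
    {"linear":[-9.5,3,-165],"twist":0.5,"claw":0}
  ],
  "squeeze": 100
}}

```text
clock: 3.15
position: [0.4297, -0.2965, 0.0196]
ee_rot: [0.002, 0.995, 0.099, 0.002]
contact_force: [0.1, -0.3, 6.5]
width: 0.0222
gripper_force: 98.3
```

Emit:
{"name": "drive_tool", "arguments": {
  "deltas": [
    {"linear":[0,0,35],"twist":0,"claw":0},
    {"linear":[0,0,75],"twist":0,"claw":0},
    {"linear":[10,17,110],"twist":6.5,"claw":0},
    {"linear":[21,34,115],"twist":13,"claw":0},
    {"linear":[32,52,115],"twist":19.5,"claw":0},
    {"linear":[42,69,115],"twist":26,"claw":0},
    {"linear":[52,87,115],"twist":32.5,"claw":0},
    {"linear":[63,105,115],"twist":39,"claw":0},
    {"linear":[74,122,115],"twist":45.5,"claw":0},
    {"linear":[84,140,115],"twist":52,"claw":0},
    {"linear":[95,157,115],"twist":58.5,"claw":0},
    {"linear":[104,172,115],"twist":65,"claw":0}
  ]
}}

```text
clock: 4.15
position: [0.5328, -0.1219, 0.1333]
ee_rot: [0.001, 0.784, 0.62, 0.0]
contact_force: [1.1, 0.0, -2.1]
width: 0.0224
gripper_force: 98.2
```

Emit:
{"name": "drive_tool", "arguments": {
  "deltas": [
    {"linear":[0,0,0],"twist":6,"claw":0},
    {"linear":[0,0,0],"twist":7,"claw":0},
    {"linear":[0,0,0],"twist":7,"claw":0}
  ]
}}

```text
clock: 4.4
position: [0.5321, -0.123, 0.1329]
ee_rot: [0.0, 0.748, 0.664, 0.0]
contact_force: [-0.3, -0.5, -1.4]
width: 0.022
gripper_force: 98.0
```

Run:
```python
from h import *; import cv2
from rig import sensors
s=sensors.get_state(); print(s["position"],s["ee_rot"],s["contact_force"],s["width"])
m=eyes.camera_model("wrist");im=eyes.get_image("wrist")[...,::-1];np.savez("m2.npz",**m)
t=eyes.get_image("top")[...,::-1]; cv2.imwrite("pics/w2.png",im);cv2.imwrite("pics/t2.png",t)
T=cv2.resize(t[130:230,205:365],None,fx=4,fy=4,interpolation=cv2.INTER_CUBIC)
cv2.imwrite("pics/c2.png",np.vstack([im[:200],T[:400]]))
```

```text
[ 0.5321333  -0.12301365  0.13290323] [4.09198624e-04 7.47508235e-01 6.64252415e-01 2.39446883e-05] [-0.32158911 -0.46857304 -1.39641775] 0.022016863041152475
```

View pics/c2.png

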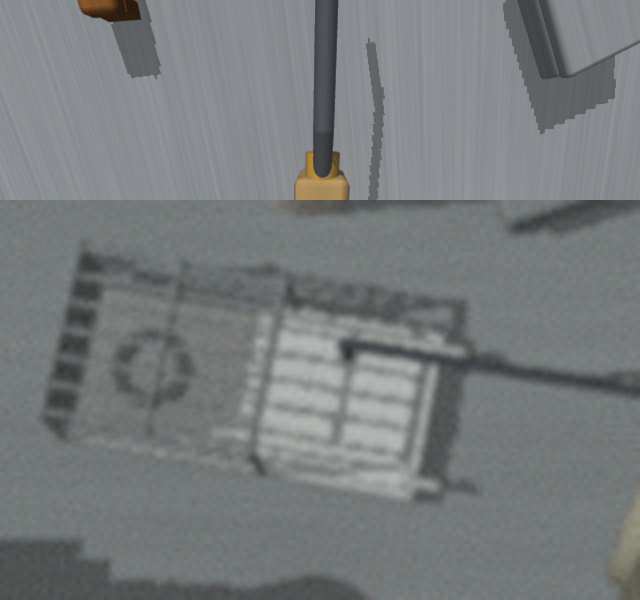

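The wrist view shows the rod firmly held and straight ahead. In the top crop the hook elbow is at (345,345), over the open part of the tray, and the ring is still at (152,368).

Run:
```python
from h import *
f=lambda u,v:(205+(u+.5)/4-.5,130+(v-200+.5)/4-.5)
h=ray("top",*f(346,346),.149)[:2]; r=ray("top",*f(152,368),.015)[:2]
e=ray("top",*f(638,390),.149)[:2]
tcp=np.array([.5321,-.1230]); d=h-tcp
print("hook",h,"ring",r,"rod yaw",np.degrees(np.arctan2(*(h-e)[::-1])),np.degrees(np.arctan2(d[1],d[0])),np.linalg.norm(d))
n=np.degrees(np.arctan2(.66425,.7475)); print("tool yaw rod",2*n)
print("nom hook",tcp+.27*np.array([np.cos(np.radians(2*n)),np.sin(np.radians(2*n))]))
```

```text
hook [0.56928049 0.14360169] ring [0.58621498 0.28987315] rod yaw 82.71200636162418 82.0606904146113 0.26918181217022913
tool yaw rod 83.2504249981926
nom hook [0.56383311 0.14512872]
```

Emit:
{"name": "drive_tool", "arguments": {
  "deltas": [
    {"linear":[0,0,-40],"twist":0,"claw":0},
    {"linear":[0,0,-75],"twist":0,"claw":0},
    {"linear":[0,0,-85],"twist":0,"claw":0},
    {"linear":[4,30,-85],"twist":0,"claw":0},
    {"linear":[8,60,-85],"twist":0,"claw":0},
    {"linear":[12,90,-85],"twist":0,"claw":0},
    {"linear":[16,120,-85],"twist":0,"claw":0},
    {"linear":[18,138,-85],"twist":0,"claw":0},
    {"linear":[19,145,-85],"twist":0,"claw":0},
    {"linear":[19,145,-85],"twist":0,"claw":0},
    {"linear":[19,145,-85],"twist":0,"claw":0}
  ]
}}

```text
clock: 5.42
position: [0.5515, 0.0211, 0.0478]
ee_rot: [0.001, 0.747, 0.665, -0.0]
contact_force: [0.1, -0.2, -0.9]
width: 0.0219
gripper_force: 98.0
```

Run:
```python
from h import *; import cv2
from rig import sensors
s=sensors.get_state(); print(s["position"],s["ee_rot"],s["contact_force"],s["moment"],s["width"])
t=eyes.get_image("top")[...,::-1]; c=eyes.get_image("scene")[...,::-1]; cv2.imwrite("pics/t3.png",t);cv2.imwrite("pics/s3.png",c)
T=cv2.resize(t[140:210,210:340],None,fx=5,fy=5,interpolation=cv2.INTER_CUBIC)
C=cv2.resize(c[120:220,320:450],None,fx=5,fy=5,interpolation=cv2.INTER_CUBIC)[:250]
cv2.imwrite("pics/c3.png",np.vstack([T,C]))
```

```text
[0.5515221  0.02112378 0.04780394] [ 5.36287715e-04  7.47131607e-01  6.64675915e-01 -4.67660223e-05] [ 0.12367695 -0.23165821 -0.90734781] [-0.0676122  -0.01806122  0.02868032] 0.021910326804998572
```

View pics/c3.png

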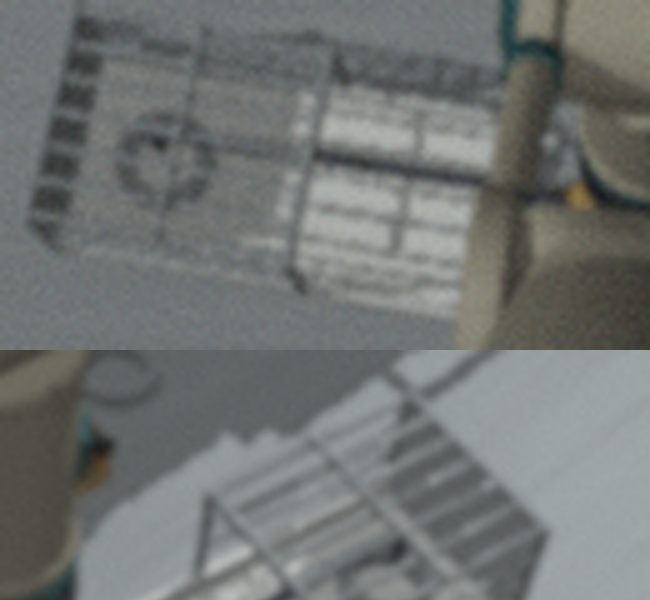

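The top crop shows the hook elbow at (158,144) and the ring centre at (165,161).

Run:
```python
from h import *
f=lambda u,v:(210+(u+.5)/5-.5,140+(v+.5)/5-.5)
h=ray("top",*f(159,145),.064)[:2]; r=ray("top",*f(165,161),.015)[:2]
tcp=np.array([.5515,.0211]);a=np.radians(83.3)
print(h,r,r-h,tcp+.27*np.array([np.cos(a),np.sin(a)]))
```

```text
[0.58189231 0.28466525] [0.58570903 0.28991105] [0.00381672 0.00524581] [0.5830011  0.28925608]
```

Emit:
{"name": "drive_tool", "arguments": {
  "deltas": [
    {"linear":[3,2,0],"twist":0,"claw":0},
    {"linear":[3,2,-6],"twist":0,"claw":0},
    {"linear":[3,2,-12],"twist":0,"claw":0},
    {"linear":[3,2,-17],"twist":0,"claw":0},
    {"linear":[3,2,-21],"twist":0,"claw":0},
    {"linear":[3,2,-21],"twist":0,"claw":0},
    {"linear":[3,2,-21],"twist":0,"claw":0}
  ]
}}

```text
clock: 6.1
position: [0.5539, 0.0238, 0.0257]
ee_rot: [-0.0, 0.747, 0.665, -0.0]
contact_force: [-0.1, -0.2, -1.2]
width: 0.022
gripper_force: 98.0
```

Emit:
{"name": "drive_tool", "arguments": {
  "deltas": [
    {"linear":[-1,-5,0],"twist":0,"claw":0},
    {"linear":[-1.5,-12,0],"twist":0,"claw":0},
    {"linear":[-2.8,-21,0],"twist":0,"claw":0},
    {"linear":[-4,-30,0],"twist":0,"claw":0},
    {"linear":[-5.4,-41,0],"twist":0,"claw":0},
    {"linear":[-6.8,-52,0],"twist":0,"claw":0},
    {"linear":[-8.2,-63,0],"twist":0,"claw":0},
    {"linear":[-9.6,-74,0],"twist":0,"claw":0},
    {"linear":[-11,-84,0],"twist":0,"claw":0},
    {"linear":[-12.2,-93,0],"twist":0,"claw":0},
    {"linear":[-13,-99,0],"twist":0,"claw":0},
    {"linear":[-13,-99,0],"twist":0,"claw":0}
  ]
}}

```text
clock: 7.1
position: [0.5413, -0.0767, 0.0263]
ee_rot: [0.0, 0.748, 0.664, -0.0]
contact_force: [0.3, -0.2, -1.5]
width: 0.0223
gripper_force: 98.0
```

Run:
```python
from h import *; import cv2
from rig import sensors
s=sensors.get_state(); print(s["position"],s["contact_force"],s["moment"],s["width"])
w=eyes.get_image("wrist")[...,::-1];t=eyes.get_image("top")[...,::-1]; c=eyes.get_image("scene")[...,::-1]
T=cv2.resize(t[140:210,210:340],None,fx=5,fy=5,interpolation=cv2.INTER_CUBIC)[:,:640]
C=cv2.resize(c[150:200,320:448],None,fx=5,fy=5,interpolation=cv2.INTER_CUBIC)
cv2.imwrite("pics/c4.png",np.vstack([T,C])[:600])
```

```text
[ 0.54127442 -0.07673327  0.02634322] [ 0.30827783 -0.18250881 -1.46942447] [-0.11496177 -0.03089686  0.03079863] 0.022307761160251297
```

View pics/c4.png

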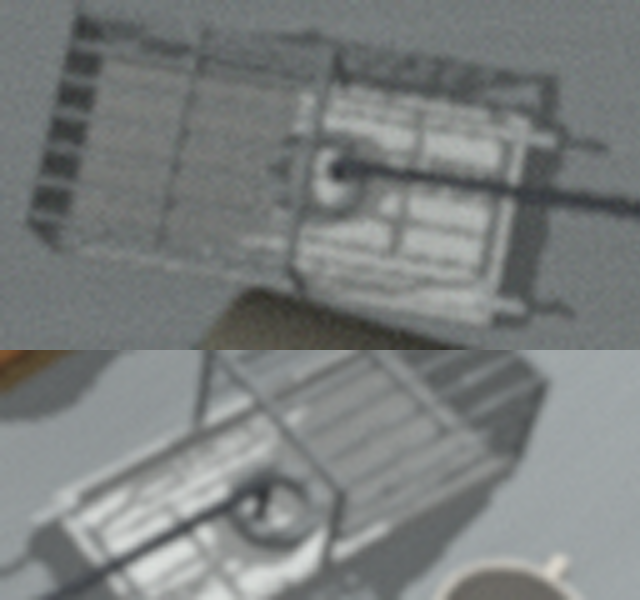

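The ring is caught. In the top crop it is at about (340,178), with the hook at (340,168) on its front edge. I'll take a wrist view to look for the stop bar.

Run:
```python
from h import *; import cv2
m=eyes.camera_model("wrist");im=eyes.get_image("wrist")[...,::-1];np.savez("m5.npz",**m)
cv2.imwrite("pics/w5.png",cv2.resize(im[:150,170:470],None,fx=2.6,fy=2.6,interpolation=cv2.INTER_CUBIC))
```

```text
(no output)
```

View pics/w5.png

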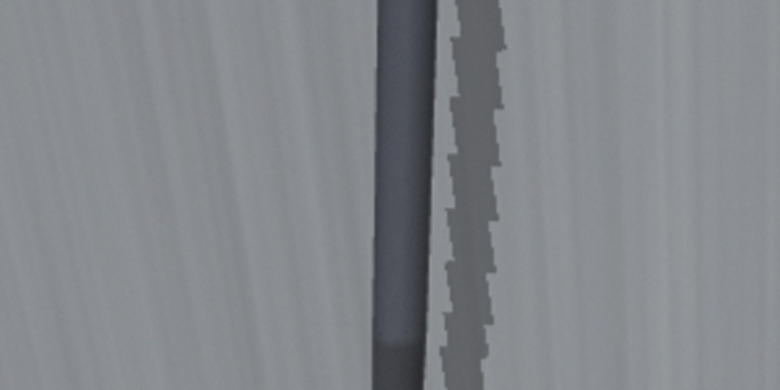

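This view shows only the rod over bare shelf. The top camera may give the bar position from an intensity profile along the channel.

Run:
```python
from h import *; import cv2
a=np.radians(82.5);u=np.array([np.cos(a),np.sin(a)]);v=np.array([-u[1],u[0]]);o=np.array([.569,.1696])
xs=np.arange(-88,-14,1.)
for n in ("top","scene"):
    im=np.mean([eyes.get_image(n).astype(np.float32) for _ in range(6)],0).mean(2); m=eyes.camera_model(n)
    for z,ys in ((.013,range(-48,-14,2)),(.013,range(14,48,2))):
        P=np.array([[proj(n,[*(o+u*x/1e3+v*y/1e3),z],m) for x in xs] for y in ys],np.float32)
        s=cv2.remap(im,P[...,0],P[...,1],cv2.INTER_CUBIC).mean(0)
        print(n,ys[0],' '.join(f"{int(x)}:{int(k)}" for x,k in zip(xs,s) if x%2==0))
```

```text
top -48 -88:90 -86:91 -84:91 -82:90 -80:90 -78:97 -76:113 -74:132 -72:141 -70:135 -68:121 -66:114 -64:117 -62:128 -60:138 -58:145 -56:147 -54:146 -52:146 -50:146 -48:144 -46:142 -44:142 -42:144 -40:146 -38:145 -36:144 -34:144 -32:145 -30:144 -28:142 -26:142 -24:143 -22:144 -20:138 -18:128 -16:121
top 14 -88:83 -86:84 -84:84 -82:84 -80:83 -78:85 -76:98 -74:121 -72:142 -70:148 -68:139 -66:127 -64:125 -62:134 -60:145 -58:154 -56:157 -54:158 -52:158 -50:158 -48:156 -46:155 -44:155 -42:155 -40:156 -38:156 -36:156 -34:155 -32:154 -30:153 -28:153 -26:154 -24:156 -22:156 -20:154 -18:147 -16:138
scene -48 -88:114 -86:119 -84:121 -82:120 -80:120 -78:123 -76:134 -74:153 -72:171 -70:177 -68:170 -66:159 -64:155 -62:160 -60:169 -58:176 -56:181 -54:183 -52:184 -50:184 -48:185 -46:187 -44:189 -42:189 -40:187 -38:187 -36:187 -34:188 -32:189 -30:191 -28:191 -26:190 -24:184 -22:173 -20:161 -18:155 -16:161
scene 14 -88:100 -86:99 -84:99 -82:99 -80:99 -78:101 -76:110 -74:129 -72:154 -70:173 -68:176 -66:166 -64:156 -62:157 -60:168 -58:181 -56:189 -54:193 -52:192 -50:191 -48:190 -46:190 -44:191 -42:190 -40:189 -38:188 -36:186 -34:185 -32:184 -30:182 -28:179 -26:177 -24:177 -22:175 -20:173 -18:170 -16:169
```

Emit:
{"name": "drive_tool", "arguments": {
  "deltas": [
    {"linear":[-0.5,-4,0],"twist":0,"claw":0},
    {"linear":[-1.5,-11,0],"twist":0,"claw":0},
    {"linear":[-2.5,-19,0],"twist":0,"claw":0},
    {"linear":[-3.5,-27,0],"twist":0,"claw":0},
    {"linear":[-4.6,-35,0],"twist":0,"claw":0},
    {"linear":[-5.6,-42,0],"twist":0,"claw":0},
    {"linear":[-6.2,-47,0],"twist":0,"claw":0},
    {"linear":[-6.6,-50,0],"twist":0,"claw":0},
    {"linear":[-6.6,-50,0],"twist":0,"claw":0},
    {"linear":[-6.6,-50,0],"twist":0,"claw":0}
  ]
}}

```text
clock: 8.73
position: [0.5346, -0.1255, 0.0263]
ee_rot: [0.0, 0.747, 0.664, -0.0]
contact_force: [0.0, 0.6, -1.9]
width: 0.022
gripper_force: 98.0
```

Emit:
{"name": "drive_tool", "arguments": {
  "deltas": [
    {"linear":[-0.1,-0.5,0],"twist":0,"claw":0},
    {"linear":[-0.15,-1.2,0],"twist":0,"claw":0},
    {"linear":[-0.15,-1.2,0],"twist":0,"claw":0}
  ]
}}

```text
clock: 8.98
position: [0.5346, -0.1262, 0.0263]
ee_rot: [0.0, 0.747, 0.665, 0.0]
contact_force: [0.2, 0.1, -2.2]
width: 0.0223
gripper_force: 98.0
```

Run:
```python
from h import *; import cv2
a=np.radians(82.5);u=np.array([np.cos(a),np.sin(a)]);v=np.array([-u[1],u[0]]);o=np.array([.569,.1696])
t=np.mean([eyes.get_image("top").astype(np.float32) for _ in range(4)],0).mean(2); m=eyes.camera_model("top")
X,Y=np.meshgrid(np.arange(-95,35,.25),np.arange(60,-60,-.25))
P=np.array([[proj("top",[*(o+u*x/1e3+v*y/1e3),.015],m) for x in X[0]] for y in Y[:,0]],np.float32)
s=cv2.remap(t,P[...,0],P[...,1],cv2.INTER_CUBIC)
s=cv2.normalize(s,None,0,255,cv2.NORM_MINMAX).astype(np.uint8)
for x in range(-90,35,10): cv2.line(s,(int((x+95)*4),0),(int((x+95)*4),8),255,1)
cv2.imwrite("pics/r6.png",s)
```

```text
(no output)
```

View pics/r6.png

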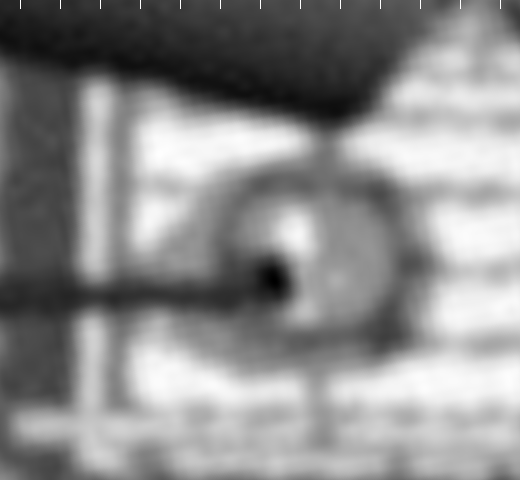

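Rectified view at 4 px/mm: the ring centre is at about px 315 (tray x ≈ -16 mm) with its front edge at about -44. The dark bar/gap strip spans px 112–130 (x ≈ -67 to -62), so about 12–18 mm remain.

Emit:
{"name": "drive_tool", "arguments": {
  "deltas": [
    {"linear":[-0.2,-1.5,0],"twist":0,"claw":0},
    {"linear":[-0.4,-3,0],"twist":0,"claw":0},
    {"linear":[-0.6,-4.5,0],"twist":0,"claw":0},
    {"linear":[-0.8,-6,0],"twist":0,"claw":0},
    {"linear":[-0.9,-7,0],"twist":0,"claw":0},
    {"linear":[-0.9,-7,0],"twist":0,"claw":0},
    {"linear":[-0.9,-7,0],"twist":0,"claw":0}
  ]
}}

```text
clock: 9.77
position: [0.5336, -0.1336, 0.0263]
ee_rot: [0.0, 0.747, 0.665, -0.0]
contact_force: [-0.1, 0.4, -1.6]
width: 0.0219
gripper_force: 98.0
```

Emit:
{"name": "drive_tool", "arguments": {
  "deltas": [
    {"linear":[-0.1,-0.6,0],"twist":0,"claw":0},
    {"linear":[-0.15,-1.2,0],"twist":0,"claw":0},
    {"linear":[-0.15,-1.2,0],"twist":0,"claw":0}
  ]
}}

```text
clock: 10.02
position: [0.5335, -0.1346, 0.0263]
ee_rot: [0.0, 0.747, 0.665, 0.0]
contact_force: [-0.4, 0.3, -2.5]
width: 0.0224
gripper_force: 98.0
```

Emit:
{"name": "drive_tool", "arguments": {
  "deltas": [
    {"linear":[-0.1,-0.5,0],"twist":0,"claw":0},
    {"linear":[-0.1,-1.0,0],"twist":0,"claw":0},
    {"linear":[-0.1,-1.0,0],"twist":0,"claw":0}
  ]
}}

```text
clock: 10.27
position: [0.5334, -0.1356, 0.0263]
ee_rot: [0.0, 0.747, 0.665, 0.0]
contact_force: [0.4, 0.7, -1.0]
width: 0.0222
gripper_force: 98.0
```

Emit:
{"name": "drive_tool", "arguments": {
  "deltas": [
    {"linear":[-0.1,-0.5,0],"twist":0,"claw":0},
    {"linear":[-0.1,-1.0,0],"twist":0,"claw":0},
    {"linear":[-0.1,-1.0,0],"twist":0,"claw":0}
  ]
}}

```text
clock: 10.52
position: [0.5333, -0.1367, 0.0263]
ee_rot: [0.0, 0.747, 0.665, 0.0]
contact_force: [-0.9, 0.2, -1.9]
width: 0.0221
gripper_force: 98.0
```

Emit:
{"name": "drive_tool", "arguments": {
  "deltas": [
    {"linear":[-0.1,-0.5,0],"twist":0,"claw":0},
    {"linear":[-0.1,-1.0,0],"twist":0,"claw":0},
    {"linear":[-0.1,-1.0,0],"twist":0,"claw":0}
  ]
}}

```text
clock: 10.77
position: [0.5332, -0.1377, 0.0263]
ee_rot: [0.0, 0.747, 0.665, -0.0]
contact_force: [0.4, 0.2, -1.2]
width: 0.0221
gripper_force: 98.0
```

Emit:
{"name": "drive_tool", "arguments": {
  "deltas": [
    {"linear":[-0.1,-0.5,0],"twist":0,"claw":0},
    {"linear":[-0.1,-1.0,0],"twist":0,"claw":0},
    {"linear":[-0.1,-1.0,0],"twist":0,"claw":0}
  ]
}}

```text
clock: 11.02
position: [0.5331, -0.1387, 0.0264]
ee_rot: [0.0, 0.747, 0.665, 0.0]
contact_force: [0.2, 0.7, -1.9]
width: 0.0223
gripper_force: 98.0
```

Emit:
{"name": "drive_tool", "arguments": {
  "deltas": [
    {"linear":[-0.1,-0.5,0],"twist":0,"claw":0},
    {"linear":[-0.1,-1.0,0],"twist":0,"claw":0},
    {"linear":[-0.1,-1.0,0],"twist":0,"claw":0}
  ]
}}

```text
clock: 11.27
position: [0.533, -0.1397, 0.0263]
ee_rot: [0.0, 0.747, 0.665, -0.0]
contact_force: [-0.3, -0.1, -1.1]
width: 0.0219
gripper_force: 98.0
```

Emit:
{"name": "drive_tool", "arguments": {
  "deltas": [
    {"linear":[-0.1,-0.5,0],"twist":0,"claw":0},
    {"linear":[-0.2,-1.0,0],"twist":0,"claw":0},
    {"linear":[-0.2,-1.0,0],"twist":0,"claw":0}
  ]
}}

```text
clock: 11.52
position: [0.5328, -0.1407, 0.0264]
ee_rot: [0.0, 0.747, 0.665, 0.0]
contact_force: [-0.7, 0.9, -1.8]
width: 0.0218
gripper_force: 98.0
```

Emit:
{"name": "drive_tool", "arguments": {
  "deltas": [
    {"linear":[-0.1,-0.5,0],"twist":0,"claw":0},
    {"linear":[-0.1,-1.0,0],"twist":0,"claw":0},
    {"linear":[-0.1,-1.0,0],"twist":0,"claw":0}
  ]
}}

```text
clock: 11.77
position: [0.5327, -0.1417, 0.0263]
ee_rot: [0.0, 0.747, 0.665, -0.0]
contact_force: [0.8, 0.8, -2.9]
width: 0.0223
gripper_force: 98.0
```

Emit:
{"name": "drive_tool", "arguments": {
  "deltas": [
    {"linear":[-0.1,-0.5,0],"twist":0,"claw":0},
    {"linear":[-0.1,-1.0,0],"twist":0,"claw":0},
    {"linear":[-0.1,-1.0,0],"twist":0,"claw":0}
  ]
}}

```text
clock: 12.02
position: [0.5326, -0.1427, 0.0263]
ee_rot: [0.0, 0.747, 0.665, -0.0]
contact_force: [0.2, 0.1, -1.4]
width: 0.0222
gripper_force: 98.0
```

Emit:
{"name": "drive_tool", "arguments": {
  "deltas": [
    {"linear":[-0.1,-0.5,0],"twist":0,"claw":0},
    {"linear":[-0.1,-1.0,0],"twist":0,"claw":0},
    {"linear":[-0.1,-1.0,0],"twist":0,"claw":0}
  ]
}}

```text
clock: 12.27
position: [0.5325, -0.1437, 0.0263]
ee_rot: [0.0, 0.747, 0.665, -0.0]
contact_force: [-0.4, 1.1, -2.2]
width: 0.022
gripper_force: 98.0
```

Emit:
{"name": "drive_tool", "arguments": {
  "deltas": [
    {"linear":[-0.1,-0.5,0],"twist":0,"claw":0},
    {"linear":[-0.1,-1.0,0],"twist":0,"claw":0},
    {"linear":[-0.1,-1.0,0],"twist":0,"claw":0}
  ]
}}

```text
clock: 12.52
position: [0.5323, -0.1447, 0.0263]
ee_rot: [0.0, 0.747, 0.665, -0.0]
contact_force: [0.5, 0.1, -1.2]
width: 0.0219
gripper_force: 98.0
```

Emit:
{"name": "drive_tool", "arguments": {
  "deltas": [
    {"linear":[-0.1,-0.5,0],"twist":0,"claw":0},
    {"linear":[-0.1,-1.0,0],"twist":0,"claw":0},
    {"linear":[-0.1,-1.0,0],"twist":0,"claw":0}
  ]
}}

```text
clock: 12.77
position: [0.5323, -0.1457, 0.0263]
ee_rot: [0.0, 0.747, 0.665, 0.0]
contact_force: [1.0, 0.3, -2.5]
width: 0.0224
gripper_force: 98.0
```

Emit:
{"name": "drive_tool", "arguments": {
  "deltas": [
    {"linear":[-0.1,-0.5,0],"twist":0,"claw":0},
    {"linear":[-0.1,-1.0,0],"twist":0,"claw":0},
    {"linear":[-0.1,-1.0,0],"twist":0,"claw":0}
  ]
}}

```text
clock: 13.02
position: [0.5322, -0.1467, 0.0263]
ee_rot: [0.0, 0.747, 0.665, -0.0]
contact_force: [-0.7, -0.2, -2.7]
width: 0.0219
gripper_force: 98.0
```

Emit:
{"name": "drive_tool", "arguments": {
  "deltas": [
    {"linear":[-0.1,-0.5,0],"twist":0,"claw":0},
    {"linear":[-0.1,-1.0,0],"twist":0,"claw":0},
    {"linear":[-0.1,-1.0,0],"twist":0,"claw":0}
  ]
}}

```text
clock: 13.27
position: [0.5321, -0.1477, 0.0264]
ee_rot: [0.0, 0.747, 0.665, 0.0]
contact_force: [-0.3, 0.3, -1.8]
width: 0.0223
gripper_force: 98.0
```

Emit:
{"name": "drive_tool", "arguments": {
  "deltas": [
    {"linear":[-0.1,-0.5,0],"twist":0,"claw":0},
    {"linear":[-0.1,-1.0,0],"twist":0,"claw":0},
    {"linear":[-0.1,-1.0,0],"twist":0,"claw":0}
  ]
}}

```text
clock: 13.52
position: [0.5319, -0.1485, 0.0263]
ee_rot: [-0.0, 0.747, 0.665, 0.0]
contact_force: [0.3, 2.4, -1.8]
width: 0.0221
gripper_force: 98.0
```

Emit:
{"name": "drive_tool", "arguments": {
  "deltas": [
    {"linear":[0,-0.4,0],"twist":0,"claw":0},
    {"linear":[0,-0.4,0],"twist":0,"claw":0}
  ]
}}

```text
clock: 13.68
position: [0.5319, -0.1486, 0.0262]
ee_rot: [-0.0, 0.747, 0.665, 0.0]
contact_force: [0.6, 3.6, -1.7]
width: 0.0217
gripper_force: 98.0
```

Emit:
{"name": "drive_tool", "arguments": {
  "deltas": [
    {"linear":[0,-0.5,0],"twist":0,"claw":0},
    {"linear":[0,-0.5,0],"twist":0,"claw":0}
  ]
}}

```text
clock: 13.85
position: [0.5318, -0.1487, 0.0262]
ee_rot: [-0.001, 0.747, 0.664, 0.0]
contact_force: [1.5, 4.5, -1.7]
width: 0.0225
gripper_force: 98.0
```

Emit:
{"name": "drive_tool", "arguments": {
  "deltas": [
    {"linear":[-0.1,-0.7,0],"twist":0,"claw":0},
    {"linear":[-0.1,-0.7,0],"twist":0,"claw":0}
  ]
}}

```text
clock: 14.02
position: [0.5315, -0.1488, 0.0261]
ee_rot: [-0.001, 0.748, 0.664, 0.001]
contact_force: [0.3, 6.6, -2.7]
width: 0.0221
gripper_force: 98.0
```

Emit:
{"name": "drive_tool", "arguments": {
  "deltas": [
    {"linear":[0,-0.5,0],"twist":0,"claw":0},
    {"linear":[0,-0.5,0],"twist":0,"claw":0},
    {"linear":[0,-0.5,0],"twist":0,"claw":0}
  ]
}}

```text
clock: 14.27
position: [0.5315, -0.1489, 0.026]
ee_rot: [-0.001, 0.748, 0.664, 0.001]
contact_force: [2.0, 7.8, -2.7]
width: 0.0223
gripper_force: 98.0
```

Reading 8 N. Hold for more than a second, in two calls.

Emit:
{"name": "drive_tool", "arguments": {
  "deltas": [
    {"linear":[0,0,0],"twist":0,"claw":0},
    {"linear":[0,0,0],"twist":0,"claw":0},
    {"linear":[0,0,0],"twist":0,"claw":0},
    {"linear":[0,0,0],"twist":0,"claw":0},
    {"linear":[0,0,0],"twist":0,"claw":0}
  ]
}}

```text
clock: 14.68
position: [0.5315, -0.1488, 0.026]
ee_rot: [-0.001, 0.748, 0.664, 0.001]
contact_force: [1.6, 8.0, -2.3]
width: 0.0227
gripper_force: 98.0
```

Emit:
{"name": "drive_tool", "arguments": {
  "deltas": [
    {"linear":[0,0,0],"twist":0,"claw":0},
    {"linear":[0,0,0],"twist":0,"claw":0},
    {"linear":[0,0,0],"twist":0,"claw":0},
    {"linear":[0,0,0],"twist":0,"claw":0},
    {"linear":[0,0,0],"twist":0,"claw":0},
    {"linear":[0,0,0],"twist":0,"claw":0},
    {"linear":[0,0,0],"twist":0,"claw":0},
    {"linear":[0,0,0],"twist":0,"claw":0},
    {"linear":[0,0,0],"twist":0,"claw":0},
    {"linear":[0,0,0],"twist":0,"claw":0}
  ]
}}

```text
clock: 15.52
position: [0.5315, -0.1489, 0.026]
ee_rot: [-0.001, 0.748, 0.664, 0.001]
contact_force: [1.5, 7.6, -2.9]
width: 0.0219
gripper_force: 98.0
```

Emit:
{"name": "drive_tool", "arguments": {
  "deltas": [
    {"linear":[0,2,0],"twist":0,"claw":0},
    {"linear":[0.8,5,0],"twist":0,"claw":0},
    {"linear":[1.2,9,0],"twist":0,"claw":0},
    {"linear":[1.5,12,0],"twist":0,"claw":0},
    {"linear":[1.5,12,0],"twist":0,"claw":0},
    {"linear":[1.5,12,0],"twist":0,"claw":0}
  ]
}}

```text
clock: 16.02
position: [0.5334, -0.1387, 0.0264]
ee_rot: [0.0, 0.747, 0.665, -0.0]
contact_force: [-0.3, -0.3, -1.1]
width: 0.0223
gripper_force: 98.0
```

Emit:
{"name": "drive_tool", "arguments": {
  "deltas": [
    {"linear":[0,0,6],"twist":0,"claw":0},
    {"linear":[0,0,16],"twist":0,"claw":0},
    {"linear":[0,0,30],"twist":0,"claw":0},
    {"linear":[0,0,50],"twist":0,"claw":0},
    {"linear":[0,0,75],"twist":0,"claw":0},
    {"linear":[0,-25,75],"twist":0,"claw":0},
    {"linear":[0,-60,75],"twist":0,"claw":0},
    {"linear":[0,-95,75],"twist":0,"claw":0},
    {"linear":[0,-130,75],"twist":0,"claw":0},
    {"linear":[0,-160,75],"twist":0,"claw":0},
    {"linear":[0,-180,75],"twist":0,"claw":0},
    {"linear":[0,-185,75],"twist":0,"claw":0}
  ]
}}

```text
clock: 17.02
position: [0.5337, -0.3284, 0.1025]
ee_rot: [0.002, 0.748, 0.663, -0.0]
contact_force: [1.2, 0.3, -1.7]
width: 0.0217
gripper_force: 98.0
```

Run:
```python
from h import *; import cv2
from rig import sensors
s=sensors.get_state(); print(s["position"],s["contact_force"])
t=eyes.get_image("top")[...,::-1]
cv2.imwrite("pics/t7.png",cv2.resize(t[90:260,200:460],None,fx=3,fy=3,interpolation=cv2.INTER_CUBIC))
```

```text
[ 0.5337379  -0.32836015  0.10249869] [ 1.15689054  0.3141222  -1.66445391]
```

View pics/t7.png

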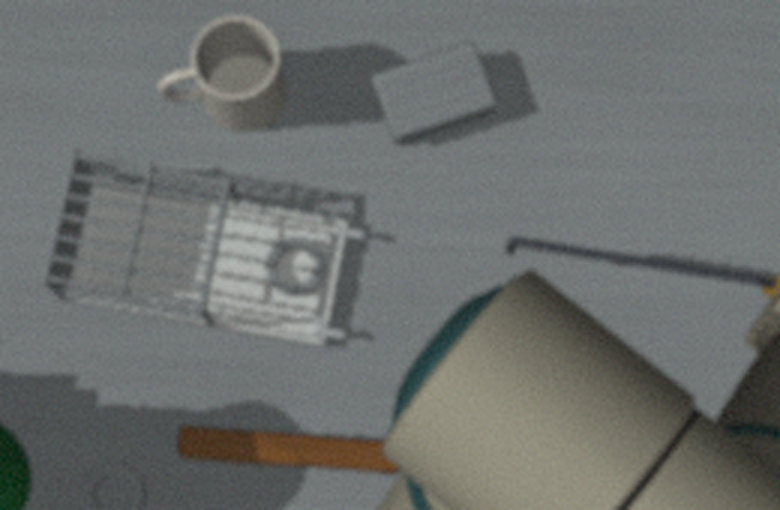

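The ring is against the stop bar at about (300,268), and the rod is over bare shelf with its hook at (512,243). Now I'll lower it.

Emit:
{"name": "drive_tool", "arguments": {
  "deltas": [
    {"linear":[0,0,-30],"twist":0,"claw":0},
    {"linear":[0,0,-55],"twist":0,"claw":0},
    {"linear":[0,0,-70],"twist":0,"claw":0},
    {"linear":[0,0,-77],"twist":0,"claw":0},
    {"linear":[0,0,-80],"twist":0,"claw":0},
    {"linear":[0,0,-82],"twist":0,"claw":0},
    {"linear":[0,0,-82],"twist":0,"claw":0}
  ]
}}

```text
clock: 17.65
position: [0.5339, -0.3234, 0.0202]
ee_rot: [0.001, 0.747, 0.665, 0.0]
contact_force: [-0.2, 0.5, -1.5]
width: 0.0219
gripper_force: 98.1
```

Emit:
{"name": "drive_tool", "arguments": {
  "deltas": [
    {"linear":[0,0,-0.7],"twist":0,"claw":0},
    {"linear":[0,0,-1.2],"twist":0,"claw":0},
    {"linear":[0,0,-1.2],"twist":0,"claw":0}
  ]
}}

```text
clock: 17.9
position: [0.5342, -0.3239, 0.0196]
ee_rot: [0.001, 0.747, 0.665, 0.0]
contact_force: [-0.6, 1.6, 4.8]
width: 0.0219
gripper_force: 98.7
```

Emit:
{"name": "drive_tool", "arguments": {
  "deltas": [
    {"linear":[0,0,0.5],"twist":0,"claw":0.3},
    {"linear":[0,0,0.5],"twist":0,"claw":0.4},
    {"linear":[0,0,0.5],"twist":0,"claw":0.6},
    {"linear":[0,0,0.5],"twist":0,"claw":0.8},
    {"linear":[0,0,0.5],"twist":0,"claw":0.8},
    {"linear":[0,0,0.5],"twist":0,"claw":0.8}
  ]
}}

```text
clock: 18.4
position: [0.5333, -0.3237, 0.0185]
ee_rot: [-0.0, 0.747, 0.665, 0.0]
contact_force: [0.1, 0.5, -0.5]
width: 0.0682
gripper_force: 0.0
```

Emit:
{"name": "drive_tool", "arguments": {
  "deltas": [
    {"linear":[0,0,10],"twist":0,"claw":0.8},
    {"linear":[0,0,35],"twist":0,"claw":0.8},
    {"linear":[0,0,70],"twist":0,"claw":0.8},
    {"linear":[0,0,110],"twist":0,"claw":0.8},
    {"linear":[0,0,140],"twist":0,"claw":0.8},
    {"linear":[0,0,150],"twist":0,"claw":0.8},
    {"linear":[0,0,150],"twist":0,"claw":0.8}
  ]
}}

```text
clock: 18.98
position: [0.5351, -0.3249, 0.173]
ee_rot: [0.004, 0.747, 0.665, 0.001]
contact_force: [-0.3, -0.2, 0.4]
width: 0.0684
gripper_force: 0.0
```

Run:
```python
from h import *; import cv2
from rig import sensors
s=sensors.get_state(); print(s["position"],s["contact_force"],s["width"],s["clock"])
im=eyes.get_image("wrist")[...,::-1];m=eyes.camera_model("wrist")
cv2.imwrite("pics/w8.png",im)
h=cv2.cvtColor(im,cv2.COLOR_BGR2HSV)
k=((h[...,0]>8)&(h[...,0]<25)&(h[...,1]>110)).astype(np.uint8); k[:100]=0
r=cv2.minAreaRect(cv2.findNonZero(k)); print(r,k.sum())
b=np.array([ray("wrist",*p,.032,m)[:2] for p in cv2.boxPoints(r)]); print(b,[np.linalg.norm(b[i]-b[i-1]) for i in range(4)])
```

```text
[ 0.5350888  -0.32492148  0.17298793] [-0.26773517 -0.22288929  0.3713661 ] 0.0684211332881164 18.9833
((317.5, 179.0), (90.0, 23.0), 90.0) 1823
[[ 0.5275077  -0.2690763 ]
 [ 0.54819518 -0.27151249]
 [ 0.53883949 -0.35749997]
 [ 0.51634864 -0.35483293]] [np.float64(0.08647961243839311), np.float64(0.02083042638539808), np.float64(0.08649495020668628), np.float64(0.02264842601928406)]
```

```bash
python3 -c "
from rig import manip
print(manip.sign_off())"
```

```text
the job is handed in; nothing more can be done
None
```

The ring was drawn out from under the guard to the stop bar and held there at about 8 N for over a second. It stayed there, the rod is standing on the bare shelf clear of the tray, and the job was handed in at about 19 s of the 62 s allowed, with no verdict shown.

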